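Set up the third hand at the soldering block

ROBOT

A 6-joint arm with a two-finger parallel gripper is mounted at the origin on the work surface. World frame = base frame: x ahead of the robot, y to its left, z up, the work surface at z = 0. Lengths are in m, angles in degrees, forces in N, time in s.
With the tool pointing down it reaches from about 0.325 to 0.85 m from the base axis. Payload 15.5 kg.
Tool frame: the origin (TCP) lies midway between the tips of the shut fingers; the grasp point (between the pads) lies 19 mm behind it; y points along the fingers, x is the direction in which the jaws open and shut, and the axes are right-handed (so a half turn about y gives the same grasp; the last joint's range is limited). The gripper opens to 91 mm and grips with 3 to 60 N. Pads are 32 mm wide; open, the fingers measure 118 mm over their backs; the gripper's body (76 mm by 178 mm) begins 60 mm behind the grasp point.
Start: joints at [63.455, 28.281, 77.091, -0, 74.628, -5.472], TCP at [0.225, 0.583, 0.18] pointing down, gripper open.
Joint ranges: [-166.48, 166.48], [-47.26, 123.95], [12.59, 153.08], [-70.14, 250.14], [6.76, 159.57], [-176.63, 176.63]. Speed limits (degrees/s): [108.29, 108.29, 147.25, 172.46, 172.46, 172.46].

INTERFACE

Orientations are given as a 3x3 rotation matrix whose columns are the frame's x, y, z axes.
In Python, from bench import ctrl gives the robot as it stands. The module is installed in compiled form; this text tells all that it offers. Calls block until the motion is done:
- ctrl.goto(position, orientation): joint-space move of the TCP to a pose.
- ctrl.move_l(position, vel=0.15, ori=None, contact_N=None): straight line of the TCP; ori=None keeps the orientation; vel is the mean speed in m/s. With contact_N (N) it stops when the force on the tool has changed by that much, and returns True; else False.
- ctrl.movej(angles): joint-space move.
- ctrl.command_gripper(opening): opening from 0.0 (shut) to 1.0 (fully open); the grip force is fixed at half the most; returns when the fingers have stopped.
- ctrl.sleep(seconds).
- ctrl.ik(position, orientation): joint angles nearest the present ones, or None.
- ctrl.read_camera(name): name is "side" or "top"; returns the picture (420x560x3 uint8, blue, green, red); there is no depth.
- ctrl.camera_params(name): a dict with "fx", "fy", "cx", "cy" (pixels), "pose" (4x4, takes a point from camera to world coordinates). Camera axes: x right, y up, looking along -z (the intrinsics and any distortion apply to the point x, -y, -z); pixel columns grow to the right and rows downward; lengths in m; the calibration is good to about 2 mm. A picture is of the moment at which its call begins. camera_params takes no time and is no camera call.
A pose or a line that the arm cannot do raises ctrl.MotionError and nothing moves.
- ctrl.sign_off(): hands the job in, once; it reports no verdict.
Readings, each from a call of its own:
- ctrl.current_t(): time.
- ctrl.current_q(): joint angles.
- ctrl.current_dq(): joint speeds.
- ctrl.current_effort(): joint torques, N m.
- ctrl.current_tool_pos(): TCP position.
- ctrl.current_eef_rot(): TCP orientation.
- ctrl.current_contact_force(): force on the tool from outside, world axes, zero at the start.
- ctrl.current_wrist_torque(): the same for the moment, N m.
- ctrl.current_grip_width(): opening from 0.0 (shut) to 1.0 (fully open).
Only numpy, scipy, OpenCV 4.12 (cv2) and the standard library are available. Lean on these libraries where they do the work, as an engineer would, in place of code of your own. Each camera call takes 0.05 s, during which the arm holds its last target.

TASK

The third hand (the post stand with the cross-locking tweezers) is lying on its side on the bench. Tip it up onto its foot, pivoting on the foot's edge rather than lifting it off the bench, ease it down without letting it drop, and slide it to where the tip of its tweezers hangs over the middle of the white soldering block, with its foot flat on the bench beside the block. Let go of it, and leave the block and everything else where they are.

Things in the scene. Friction and masses are not known exactly. Their poses are not given: they have to be found in the camera images.
- stand_post (a point): Third hand, on its post's axis 75 mm above the foot's underside: where to grip. Round steel post 12 mm thick, bare from 32 to 155 mm up. Axes of the stand: x up the post from foot to top, tweezers to -y, thumbscrew to -z. It starts lying, post level 33 mm above the bench, top to the robot's left (up to 35 degrees outwards), tweezers level, away from the robot. Whole height 184 mm, about 0.6 kg.
- stand_heel (a point): Middle of the foot's underside edge on which the third hand is tipped up: 33 mm along -z from stand_foot in the stand's axes; at bench height from the start. It lies on the foot's side and on the end of the brass thumbscrew (head 19 mm across, end 33 mm from the post's axis, 165 mm up the post).
- stand_foot (a point): Centre of the underside of the third hand's square dark iron foot, 66 x 66 x 22 mm with a 48 x 48 x 10 mm step on top; on the post's axis, 75 mm below stand_post. 33 mm above the bench while it lies, at bench height when it stands. Centre of mass about 30 mm up the post from here. Dragged by the post higher than about 45 mm up, it tips instead of sliding unless gripped firmly. Same axes.
- stand_tip (a point): Tip of the steel tweezers: in the stand's axes 117 mm along -y and 34 mm along x from stand_post, 109 mm above the bench when upright. The tweezers, 20 mm wide at their dark grips, slope 26 degrees down to the tip from a 22 mm brass clamp (155 to 175 mm up the post); a 45 mm tail sticks out the other side.
- block_top (a point): Centre of the top face of the soldering block: a white ceramic block with rows of pin holes, 70 (x) x 90 (y) x 25 mm high, about 0.4 kg, loose on the bench farther left and farther out than the third hand.
- bench_block: Bystander: loose polished steel bench block 70 x 70 x 20 mm, origin under its centre.
- jar: Bystander: brown glass jar with a steel lid, 56 mm across, 72 mm high, origin under its centre.
- hammer: Bystander: hammer 200 mm long lying on the bench, origin near its middle.
- pliers: Bystander: pliers 165 mm long lying on the bench, black handles, up to 13 mm high, origin near the joint.
- file: Bystander: flat file 240 mm long with wooden handle lying on the bench, up to 20 mm high, origin where handle and blade meet.
- saw: Bystander: jeweller's saw frame 260 mm long with wooden handle lying flat, up to 22 mm high, origin at the handle's end of the frame.
- square: Bystander: small steel engineer's square lying flat, stock 75 mm, blade 105 mm, 14 mm high, origin in the middle of the stock.
Things that resemble listed ones, but are neither listed nor needed, are in the scene too. What is shaped like the part that bears stand_post but orange or turquoise is not meant. What is shaped like the part that bears block_top but blue is not meant.

How it is judged:
By the outcome, as a careful person would: the job done as asked, in the order asked, and still so for the second after the job is handed in, with the robot touching nothing.
It also fails if it takes over 48 s, if anything falls off the work surface, if the arm or the gripper's body presses on something with over 40 N, if the wrist force passes 120 N, or if a joint passes its speed limit or range.

## Working session

There is one attempt and no reset: what is moved stays moved. The work goes in short steps, each a Python script; the robot and the scene stay as the last script left them, time stands still between calls to the robot, and variables do not carry over. Pictures are saved under pics/ and viewed, and the job is handed in when it is done.

```bash
mkdir -p pics; ls
python3 - <<'E'
from bench import ctrl
import cv2,numpy as np
for n in("top","side"):
    im=ctrl.read_camera(n); cv2.imwrite(f"pics/{n}0.png",im)
    print(n,{k:np.round(v,4).tolist() if not isinstance(v,str) else v for k,v in ctrl.camera_params(n).items()})
print(ctrl.current_t(),ctrl.current_tool_pos(),np.round(ctrl.current_eef_rot(),3))
E
```

```text
pics
top {'fx': 496.3677, 'fy': 496.3677, 'cx': 280.7861, 'cy': 203.7868, 'pose': [[0.0021, 0.978, -0.2085, 0.2094], [-1.0, 0.0011, -0.0051, -0.0828], [-0.0047, 0.2085, 0.978, 1.6505], [0.0, 0.0, 0.0, 1.0]]}
side {'fx': 491.7452, 'fy': 491.7452, 'cx': 280.8284, 'cy': 218.0457, 'pose': [[0.9989, 0.029, -0.0372, 0.4818], [-0.0468, 0.505, -0.8619, -1.617], [-0.0062, 0.8627, 0.5058, 0.9838], [0.0, 0.0, 0.0, 1.0]]}
0.1 [0.22457796 0.58285465 0.17940551] [[ 0.36  -0.    -0.933]
 [ 0.933 -0.001  0.36 ]
 [-0.001 -1.     0.   ]]
```

View pics/top0.png

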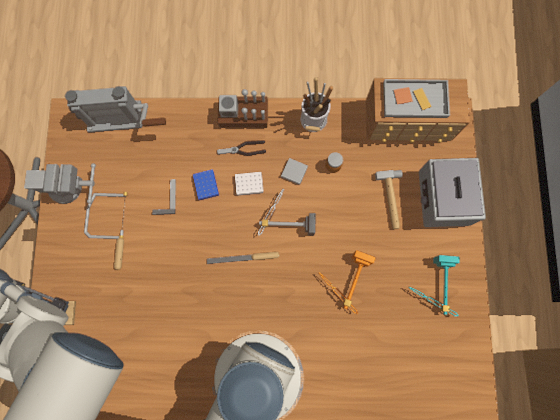

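View pics/side0.png

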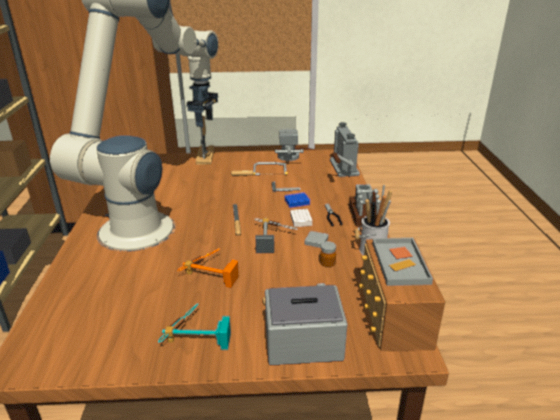

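```bash
cat > h.py <<'E'
import numpy as np, cv2
from bench import ctrl
def ray(n,u,v):
    p=ctrl.camera_params(n); T=np.array(p["pose"])
    d=np.array([(u-p["cx"])/p["fx"],-(v-p["cy"])/p["fy"],-1.0])
    return T[:3,3],T[:3,:3]@d
def onz(n,u,v,z):
    o,d=ray(n,u,v); return o+d*(z-o[2])/d[2]
def proj(n,P):
    p=ctrl.camera_params(n); T=np.array(p["pose"])
    c=T[:3,:3].T@(np.asarray(P,float)-T[:3,3])
    return np.array([p["cx"]+p["fx"]*c[0]/-c[2], p["cy"]-p["fy"]*c[1]/-c[2]])
def crop(n,im,x0,y0,w,h,s,f):
    cv2.imwrite(f,cv2.resize(im[y0:y0+h,x0:x0+w],None,fx=s,fy=s,interpolation=cv2.INTER_CUBIC))
E
python3 - <<'E'
from h import *
a=cv2.imread("pics/top0.png");b=cv2.imread("pics/side0.png")
crop(0,a,180,130,160,120,5,"pics/topc.png");crop(0,b,220,180,140,100,5.6,"pics/sidec.png")
print({k for k in ctrl.camera_params("top")},ctrl.camera_params("top").get("dist"))
E
```

```text
{'fy', 'fx', 'pose', 'cy', 'cx'} None
```

View pics/topc.png

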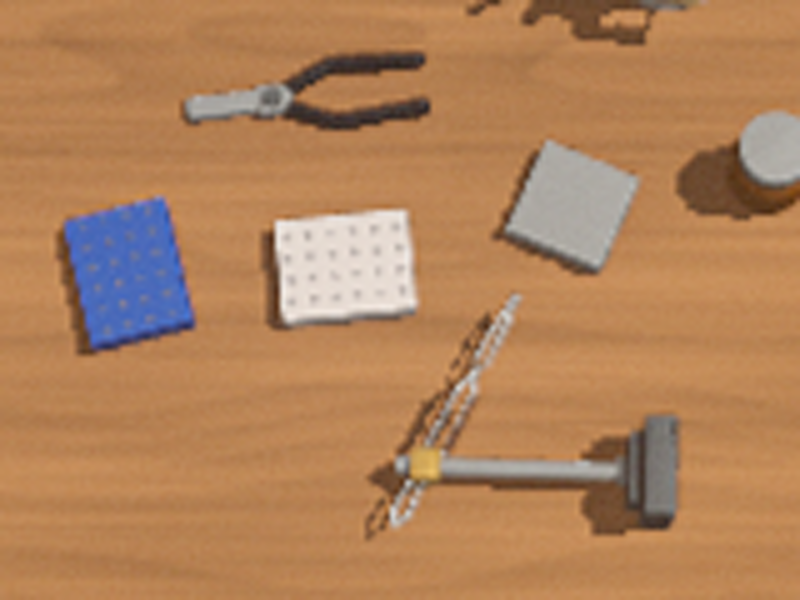

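View pics/sidec.png

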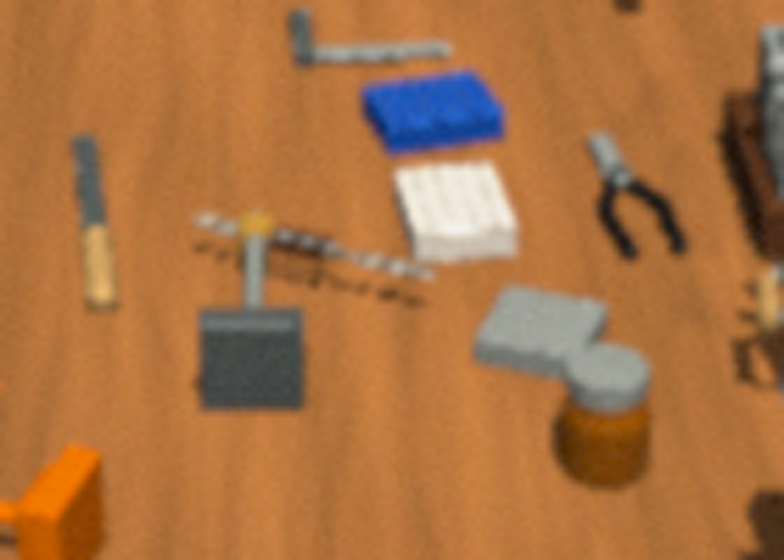

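Run:
```python
from h import *
a=cv2.imread("pics/top0.png")
hsv=cv2.cvtColor(a,cv2.COLOR_BGR2HSV)
roi=np.zeros(a.shape[:2],np.uint8)
# block
m=((hsv[...,1]<60)&(hsv[...,2]>185)).astype(np.uint8); roi[150:205,225:270]=1
m=cv2.morphologyEx(m*roi,cv2.MORPH_CLOSE,np.ones((5,5)))
c=max(cv2.findContours(m,0,2)[0],key=cv2.contourArea)
r=cv2.minAreaRect(c);print("block",r)
for p in cv2.boxPoints(r): print(p,onz("top",*p,0.025))
print("centre",onz("top",*r[0],0.025))
# stand gray
m=((hsv[...,1]<75)).astype(np.uint8)
print("post columns")
pts=[]
for u in range(262,320,3):
    rows=np.where(m[205:245,u])[0]+205
    print(u,rows.min() if len(rows) else None,rows.max() if len(rows) else None,len(rows),end=' | ')
for u in range(276,302):
    w=np.clip(110-hsv[212:236,u,1].astype(float),0,None); v=(w*np.arange(212,236)).sum()/w.sum(); pts.append((u,v))
pts=np.array(pts,float);k=np.polyfit(pts[:,0],pts[:,1],1);print("\nfit",k,np.std(pts[:,1]-np.polyval(k,pts[:,0])))
for u in(270,290,310):print(onz("top",u,np.polyval(k,u),0.033))
```

```text
block ((248.63861083984375, 182.38612365722656), (19.801239013671875, 27.065013885498047), 84.2894058227539)
[234.18811 173.88118] [0.65949193 0.08402825 0.025     ]
[261.11884 171.1881 ] [ 0.66904037 -0.00728479  0.025     ]
[263.0891  190.89107] [ 0.60023822 -0.01463583  0.025     ]
[236.15839 193.58415] [0.59083291 0.07590573 0.025     ]
centre [0.62975159 0.03450733 0.025     ]
post columns
262 226 232 6 | 265 217 218 2 | 268 212 224 8 | 271 207 224 7 | 274 205 224 8 | 277 222 225 4 | 280 222 225 4 | 283 222 225 4 | 286 222 225 4 | 289 222 225 4 | 292 222 225 4 | 295 222 225 4 | 298 222 225 4 | 301 222 225 4 | 304 222 226 5 | 307 217 230 14 | 310 213 234 22 | 313 213 233 21 | 316 None None 0 | 319 None None 0 | 
fit [1.47651464e-02 2.19172179e+02] 0.048969501003525824
[ 0.48869508 -0.03886241  0.033     ]
[ 0.48779178 -0.10495286  0.033     ]
[ 0.48688905 -0.17100111  0.033     ]
```

Run:
```python
from h import *
a=cv2.imread("pics/top0.png");b=cv2.imread("pics/side0.png")
g=cv2.cvtColor(a,cv2.COLOR_BGR2HSV)[...,1]
print(g[224,304:320]); print(g[216,304:320]); print(g[229,304:320])
print("foot col sat u=312",g[208:240,312])
for u in(315.3,315.8):print(onz("top",u,224,.066))
# side foot
hs=cv2.cvtColor(b,cv2.COLOR_BGR2HSV)
m=((hs[...,1]<110)&(hs[...,2]<95)).astype(np.uint8); r=np.zeros_like(m); r[225:260,245:285]=1
m=m*r
c=max(cv2.findContours(m,0,2)[0],key=cv2.contourArea);print("side foot",cv2.boundingRect(c))
x,y,w,h=cv2.boundingRect(c)
print(hs[228:258,262,2],hs[228:258,262,1])
for u,v in((x-.5,y+h-.5),(x+w-.5,y+h-.5),(x+w/2-.5,y+h-.5)):print("bottom edge z0",onz("side",u,v,0))
# block greys
gr=cv2.cvtColor(a,cv2.COLOR_BGR2GRAY)
for u in(240,249,256): print("block col",u,gr[166:202,u])
for v in(177,183,188): print("block row",v,gr[v,228:270])
hsb=hs; m=((hs[...,1]<60)&(hs[...,2]>150)).astype(np.uint8);r[:]=0;r[200:235,285:320]=1
ys,xs=np.where(m*r);print("side block bbox",xs.min(),xs.max(),ys.min(),ys.max())
print(cv2.cvtColor(b,cv2.COLOR_BGR2GRAY)[205:232,301])
```

```text
[ 32  61  21  39 107  24  21  19  19  14   8  98 139 138 138 140]
[141 136  90  92 111  23  20  19  17  16  24 103 130 143 139 134]
[142 100  23  45  99  27  18  23  18  16   6 106 146 144 141 142]
foot col sat u=312 [135 139 142 142 147  51   4  17  17  17  19  21  16  19  15  18  19  12
  19  16  17  18  18  21  30  80  95  97 142 143 146 139]
[ 0.48042903 -0.18633285  0.066     ]
[ 0.48043115 -0.18794975  0.066     ]
side foot (256, 239, 18, 14)
[155 174 175 175 174 175 154 120 101 114 113  78  75  77  71  76  73  76
  76  75  73  76  74  72  89 143 176 189 189 188] [171 167 166 165 166 160 139  79  15  16  11   7  17  17   7  20  17  10
  20  17  17  23  10  18  72 146 177 171 170 176]
bottom edge z0 [ 0.45348513 -0.17585739  0.        ]
bottom edge z0 [ 5.17040370e-01 -1.79411341e-01  1.11022302e-16]
bottom edge z0 [ 0.48526912 -0.17763472  0.        ]
block col 240 [147 150 148 148 142 142 139 152 212 222 213 219 223 221 220 221 221 220
 223 220 223 223 222 222 221 221 225 192 134 125 141 145 147 148 149 147]
block col 249 [143 149 146 146 140 140 134 212 225 212 218 222 221 22
[... 253 characters left out ...]
block row 177 [144 142 143 149 104  74  68 216 207 185 213 221 219 177 208 223 221 215
 215 220 221 222 215 218 221 221 217 222 221 221 223 223 225 203 156 139
 142 143 143 145 143 141]
block row 183 [143 142 141 142 106  80  77 112 212 220 221 221 220 221 223 220 220 221
 223 222 221 220 221 223 221 223 222 202 214 222 224 194 189 219 169 132
 142 141 137 140 138 141]
block row 188 [149 146 146 148 150 110  79  68 219 228 222 221 222 221 223 223 221 222
 222 212 218 223 212 188 212 222 221 203 203 218 222 220 186 215 205 159
 143 145 144 146 147 145]
side block bbox 285 319 209 234
[ 86 109 125 141 185 226 232 231 234 235 234 234 233 232 234 239 236 209
 195 194 186 165 139 130 132 133 134]
```

```bash
cat >> h.py <<'E'
U0=np.array([0.0137,1,0]);U0/=np.linalg.norm(U0);Z=np.array([0,0,1.])
HEEL=np.array([0.4870,-0.185,0])
def pose(phi,a,flip=1,heel=HEEL,up=0.075,back=0.0):
    c,s=np.cos(np.radians(phi)),np.sin(np.radians(phi))
    u=c*U0+s*Z; n=c*Z-s*U0
    t=-np.cos(np.radians(a))*n-np.sin(np.radians(a))*u
    x=flip*np.cross(n,u)   # y_s
    R=np.stack([x,t,np.cross(x,t)],1)
    return heel+0.033*n+up*u+(0.019-back)*t,R
E
python3 - <<'E'
from h import *
for a in(20,30,40):
  for f in(1,-1):
    print(a,f)
    for phi in(0,30,60,90):
        p,R=pose(phi,a,f); q=ctrl.ik(p,R); print(phi,None if q is None else np.round(q,0),end=' ')
    p,R=pose(90,a,f,HEEL+[.025,.254,0]);q=ctrl.ik(p,R); print('end',None if q is None else np.round(q,0))
    p,R=pose(0,a,f,back=.12);q=ctrl.ik(p,R); print('appr',None if q is None else np.round(q,0))
E
```

```text
20 1
0 [  -5.   34.  107.  -31.   42. -161.] 30 [-29.  31. 100.  11.  55. 145.] 60 [-46.  43.  86.  27.  83. 124.] 90 [-54.  62.  69.  37. 110. 119.] end [-37.  56.  93.  49.  90. 114.]
appr [  -0.   23.  101.  -24.   58. -167.]
20 -1
0 [ -5.  34. 107. -31.  42.  19.] 30 [-29.  31. 100.  11.  55. -35.] 60 [-46.  43.  86.  27.  83. -56.] 90 [-54.  62.  69.  37. 110. -61.] end [-37.  56.  93.  49.  90. -66.]
appr [ -0.  23. 101. -24.  58.  13.]
30 1
0 [   2.   37.  107.  -43.   47. -144.] 30 [-22.  29. 102.  -0.  49. 158.] 60 [-42.  38.  89.  23.  75. 128.] 90 [-53.  56.  73.  33. 103. 119.] end [-35.  50.  96.  46.  82. 118.]
appr [   9.   28.  101.  -34.   62. -152.]
30 -1
0 [  2.  37. 107. -43.  47.  36.] 30 [-22.  29. 102.  -0.  49. -22.] 60 [-42.  38.  89.  23.  75. -52.] 90 [-53.  56.  73.  33. 103. -61.] end [-35.  50.  96.  46.  82. -62.]
appr [  9.  28. 101. -34.  62.  28.]
40 1
0 [   8.   42.  106.  -52.   53. -131.] 30 [-15.  29. 104. -14.  45. 175.] 60 [-38.  34.  93.  17.  66. 134.] 90 [-51.  50.  77.  30.  94. 121.] end [-32.  44.  98.  43.  75. 123.]
appr [  16.   33.  100.  -42.   67. -139.]
40 -1
0 [  8.  42. 106. -52.  53.  49.] 30 [-15.  29. 104. -14.  45.  -5.] 60 [-38.  34.  93.  17.  66. -46.] 90 [-51.  50.  77.  30.  94. -59.] end [-32.  44.  98.  43.  75. -57.]
appr [ 16.  33. 100. -42.  67.  41.]
```

Run:
```python
from h import *
p,R=pose(0,30,-1,back=.12); ctrl.goto(p,R)
print(ctrl.current_t(),ctrl.current_contact_force())
p,R=pose(0,30,-1); print(ctrl.move_l(p,vel=.08,contact_N=6))
print(ctrl.current_t(),ctrl.current_tool_pos(),p,ctrl.current_contact_force())
cv2.imwrite("pics/t1.png",ctrl.read_camera("top"));b=ctrl.read_camera("side")
crop(0,b,180,120,180,140,4.3,"pics/s1.png")
```

```text
2.5 [ 0.62426404 -0.18344792  0.45664397]
False
4.15 [ 0.48814052 -0.11933668  0.01684845] [ 0.48789727 -0.11950615  0.01654552] [ 0.22957284 -0.01736504  0.21370091]
```

View pics/s1.png

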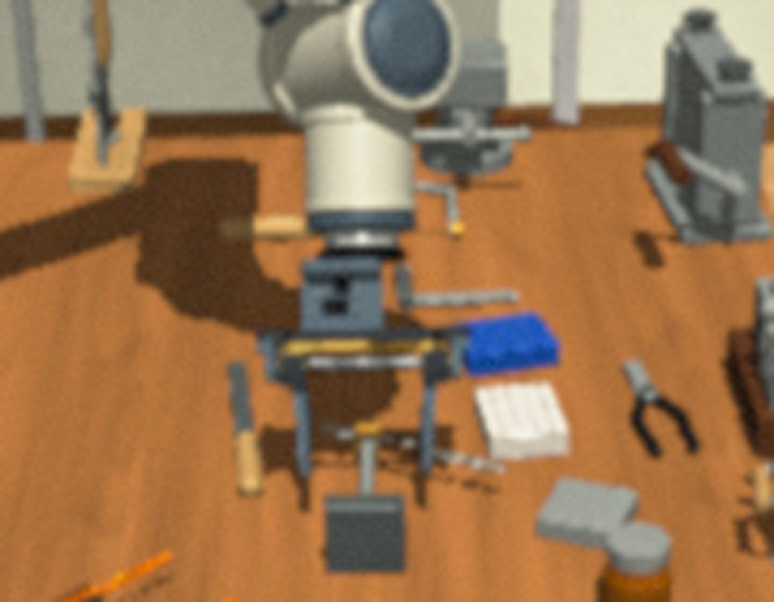

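View pics/t1.png

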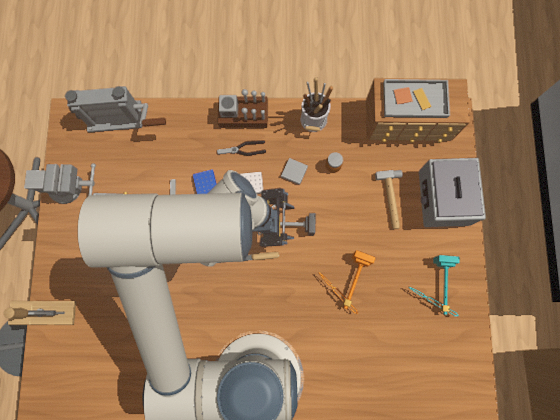

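Run:
```python
from h import *
ctrl.command_gripper(0.0)
print(ctrl.current_t(),ctrl.current_grip_width(),ctrl.current_contact_force(),ctrl.current_wrist_torque())
for phi in range(6,37,6):
    p,R=pose(phi,30,-1); ctrl.move_l(p,vel=.05,ori=R)
    print(phi,ctrl.current_t(),np.round(ctrl.current_contact_force(),2),np.round(ctrl.current_wrist_torque(),2),np.round(np.array(ctrl.current_tool_pos())-p,4))
b=ctrl.read_camera("side")
crop(0,b,180,120,180,140,4.3,"pics/s2.png")
```

```text
5.6167 0.006207846844973505 [0.86725489 0.12489668 4.00380487] [-0.03132447 -0.07518849  0.09243073]
6 5.925 [ 0.28 -0.34 -0.02] [ 0.2   0.03 -0.  ] [-0.0001 -0.0009  0.0004]
12 6.25 [ 0.32 -0.5   0.31] [0.15 0.1  0.03] [-0.0005 -0.0005 -0.0002]
18 6.5833 [-0.32  0.42  0.22] [0.03 0.03 0.04] [-0.0007 -0.0002 -0.0005]
24 6.9083 [-0.19  0.58  0.89] [-0.03  0.06 -0.01] [-0.0008 -0.     -0.0006]
30 7.2167 [ 0.09  0.76 -0.55] [-0.08  0.06 -0.03] [-0.0008 -0.     -0.0006]
36 7.5083 [-1.39  0.77  0.63] [-0.12  0.    0.03] [-0.0008  0.     -0.0007]
```

View pics/s2.png

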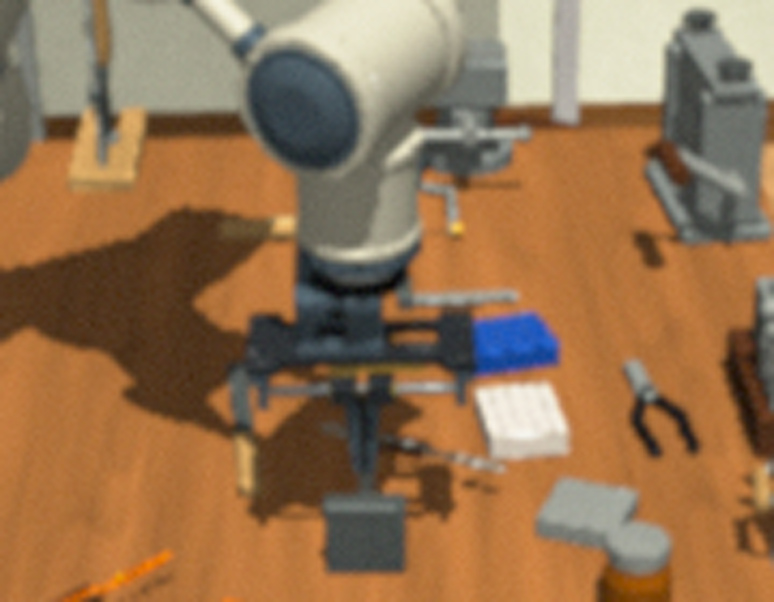

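Run:
```python
from h import *
print(ctrl.current_grip_width())
a=ctrl.read_camera("top");b=ctrl.read_camera("side")
crop(0,a,220,150,120,90,6.5,"pics/t3.png");crop(0,b,230,190,80,70,8,"pics/s3.png")
for n in("top","side"):
  p,R=pose(36,30,-1); print(n,proj(n,p),proj(n,p-.019*R[:,1]),proj(n,p-.08*R[:,1]))
p,R=pose(0,30,-1); print([proj("side",p+s*R[:,0]*.045) for s in(1,-1)])
```

```text
0.00860166337308022
top [301.34135116 222.54737397] [302.16583635 221.55283264] [304.9464419  218.19870674]
side [264.63504865 234.64519775] [264.51505203 230.40953466] [264.11901868 216.43027519]
[array([277.25579134, 239.32948167]), array([252.38693063, 239.90630497])]
```

View pics/t3.png

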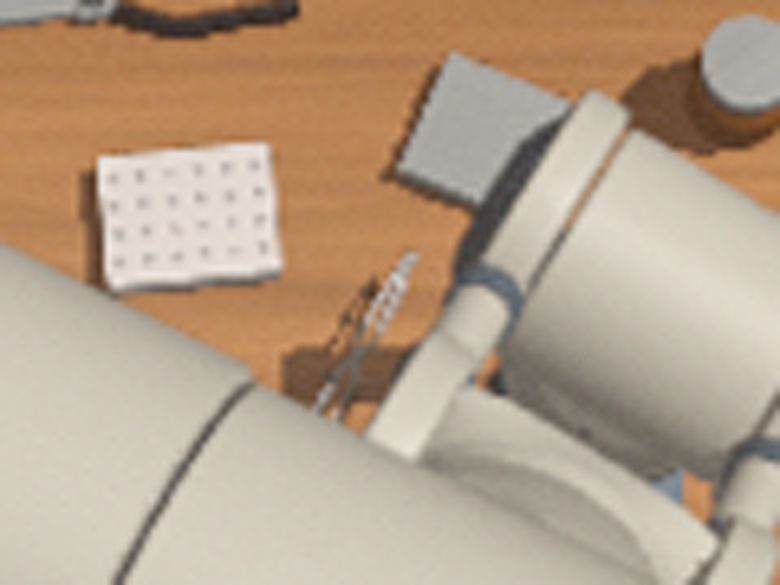

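View pics/s3.png

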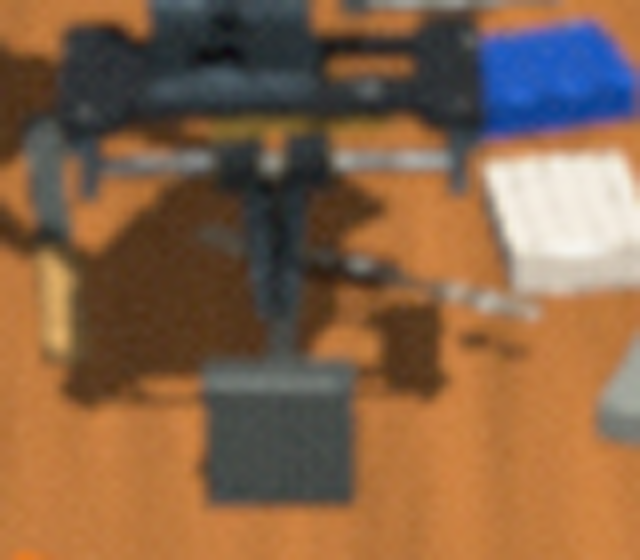

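Run:
```python
from h import *
a=cv2.imread("pics/t1.png");crop(0,a,240,170,90,70,8,"pics/t1c.png")
p,R=pose(0,30,-1)
for n in("top","side"):
  print(n,[np.round(proj(n,p+s*R[:,0]*.0455-b*R[:,1]),1) for s in(1,-1) for b in (0,.019,.079)], np.round(proj(n,p-.019*R[:,1]),1))
```

```text
top [array([294.4, 210.9]), array([291.7, 209.9]), array([282.6, 206.6]), array([294.2, 237.8]), array([291.4, 237. ]), array([282.2, 234.6])] [291.5 223.4]
side [array([277.4, 239.3]), array([277.3, 234.1]), array([276.9, 217.5]), array([252.2, 239.9]), array([252.1, 234.7]), array([251.8, 218.1])] [264.7 234.4]
```

View pics/t1c.png

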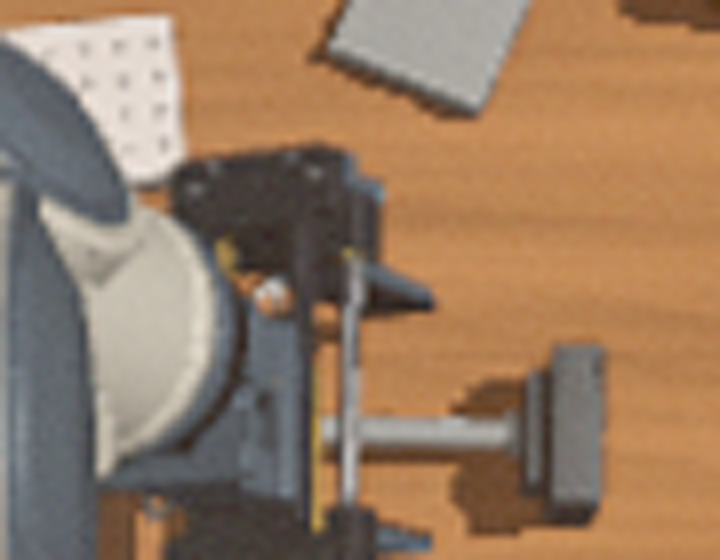

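Run:
```python
from h import *
b=ctrl.read_camera("side");crop(0,b,245,205,45,40,16,"pics/s4.png")
ctrl.command_gripper(1.0)
b=ctrl.read_camera("side");crop(0,b,230,190,80,70,8,"pics/s5.png")
print(ctrl.current_t(),ctrl.current_grip_width(),ctrl.current_contact_force(),ctrl.current_tool_pos())
```

```text
9.15 0.9961980233120795 [ 0.23703901 -0.07422329  0.64639549] [ 0.4875906  -0.14175529  0.05189357]
```

View pics/s4.png

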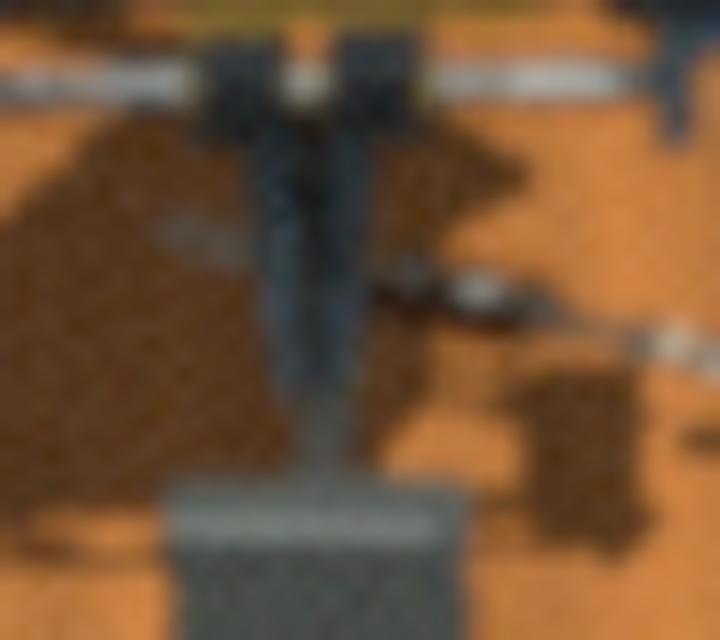

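View pics/s5.png

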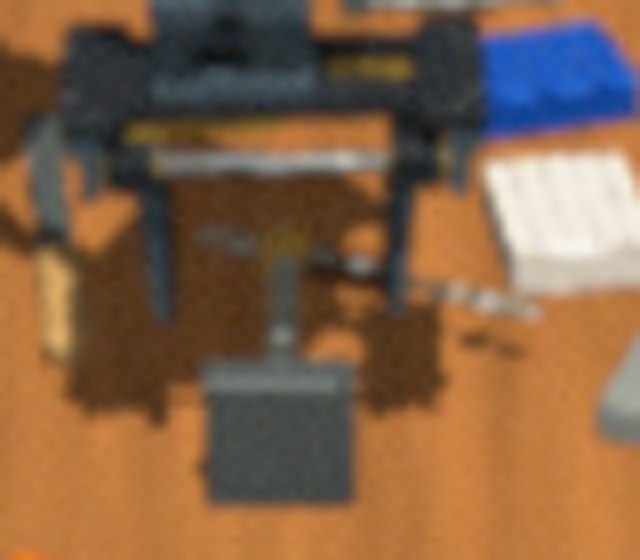

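```bash
python3 - <<'E'
from h import *
for z in(.01,.0165,.025,.033,.045,.06):
    P=onz("top",293.6,207.6,z);print(z,P,proj("side",P))
b=cv2.imread("pics/side0.png")
p,R=pose(0,30,-1);print(p)
# current expected
p,R=pose(36,30,-1);print([np.round(proj("side",p+s*R[:,0]*.052-k*R[:,1]),1) for s in(1,-1) for k in(0,.019)])
E
python3 - <<'E'
import cv2,numpy as np
i=cv2.imread("pics/s1.png")[400:530,270:470]
cv2.imwrite("pics/s1z.png",cv2.resize(i,None,fx=4,fy=4))
E
```

```text
0.01 [ 0.5459921  -0.11750661  0.01      ] [280.84540393 240.34297565]
0.0165 [ 0.54465861 -0.11736898  0.0165    ] [280.46540293 238.82916527]
0.025 [ 0.54291482 -0.11718899  0.025     ] [279.96640491 236.84130636]
0.033 [ 0.5412736  -0.11701959  0.033     ] [279.49459913 234.96177319]
0.045 [ 0.53881178 -0.1167655   0.045     ] [278.78293079 232.12669934]
0.06 [ 0.53573449 -0.11644788  0.06      ] [277.88659775 228.55597652]
[ 0.48789727 -0.11950615  0.01654552]
[array([279.3, 234.3]), array([279.3, 230.1]), array([249.9, 235. ]), array([249.7, 230.7])]
```

View pics/s1z.png

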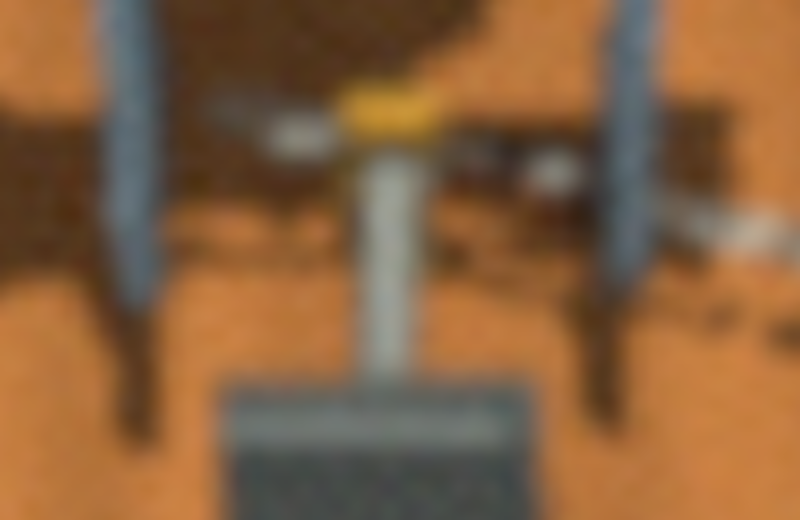

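Run:
```python
from h import *
P=np.array([.22458,.58285,.1794]);print(proj("side",P),proj("side",P+[0,0,.019]),proj("top",P))
b=cv2.imread("pics/side0.png");crop(0,b,160,60,90,90,6.5,"pics/s0z.png")
```

```text
[204.74690148 130.25215406] [204.40137746 126.35332487] [ 54.60541746 303.77148268]
```

View pics/s0z.png

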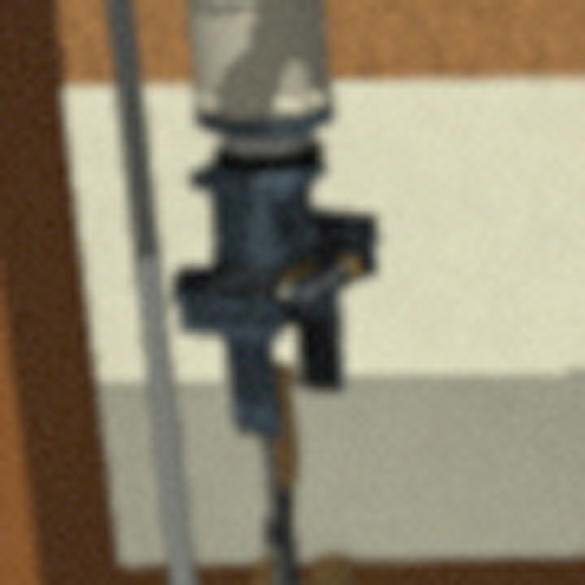

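Run:
```python
from h import *
def rep(P,x,t,obs):
    for s,o in zip((1,-1),obs):
        for w in(.0455,.059):
            print(s,w,o,[ (round(L,3),np.round(proj("side",P+s*w*x-L*t),1).tolist()) for L in(0,.015,.03,.045)])
rep(np.array([.22458,.58285,.1794]),np.array([.36,.933,0]),np.array([0,0,-1.]),[(208.8,119.2),(199,126)])
p,R=pose(0,30,-1)
rep(p,R[:,0],R[:,1],[(0,0),(0,0)])
print("phi0 obs R:",180+(270+620/4)/4.3,120+(400+295/4)/4.3,"L:",180+(270+140/4)/4.3,120+(400+310/4)/4.3)
p,R=pose(36,30,-1)
rep(p,R[:,0],R[:,1],[(279.2,228.8),(249.7,229.7)])
```

```text
1 0.0455 (208.8, 119.2) [(0, [209.0, 127.0]), (0.015, [208.7, 124.0]), (0.03, [208.5, 120.9]), (0.045, [208.2, 117.9])]
1 0.059 (208.8, 119.2) [(0, [210.2, 126.1]), (0.015, [210.0, 123.1]), (0.03, [209.7, 120.0]), (0.045, [209.5, 117.0])]
-1 0.0455 (199, 126) [(0, [200.4, 133.6]), (0.015, [200.1, 130.5]), (0.03, [199.8, 127.3]), (0.045, [199.5, 124.2])]
-1 0.059 (199, 126) [(0, [199.0, 134.6]), (0.015, [198.7, 131.5]), (0.03, [198.4, 128.3]), (0.045, [198.1, 125.1])]
1 0.0455 (0, 0) [(0, [277.4, 239.3]), (0.015, [277.3, 235.2]), (0.03, [277.2, 231.0]), (0.045, [277.1, 226.9])]
1 0.059 (0, 0) [(0, [281.1, 239.2]), (0.015, [281.0, 235.1]), (0.03, [280.9, 231.0]), (0.045, [280.8, 226.8])]
-1 0.0455 (0, 0) [(0, [252.2, 239.9]), (0.015, [252.2, 235.8]), (0.03, [252.1, 231.6]), (0.045, [252.0, 227.5])]
-1 0.059 (0, 0) [(0, [248.5, 240.0]), (0.015, [248.4, 235.9]), (0.03, [248.3, 231.7]), (0.045, [248.2, 227.6])]
phi0 obs R: 278.8372093023256 230.17441860465118 L: 250.93023255813955 231.04651162790697
1 0.0455 (279.2, 228.8) [(0, [277.5, 234.4]), (0.015, [277.4, 231.0]), (0.03, [277.4, 227.6]), (0.045, [277.4, 224.2])]
1 0.059 (279.2, 228.8) [(0, [281.3, 234.3]), (0.015, [281.3, 230.9]), (0.03, [281.3, 227.6]), (0.045, [281.2, 224.1])]
-1 0.0455 (249.7, 229.7) [(0, [251.8, 234.9]), (0.015, [251.6, 231.6]), (0.03, [251.5, 228.2]), (0.045, [251.3, 224.8])]
-1 0.059 (249.7, 229.7) [(0, [248.0, 235.0]), (0.015, [247.8, 231.7]), (0.03, [247.6, 228.3]), (0.045, [247.4, 224.9])]
```

Run:
```python
import cv2,numpy as np
i=cv2.imread("pics/s1.png")
for x,y in((270+600//4,400+370//4),(270+140//4,400+380//4),(270+140//4,400+200//4),(270+300//4,400+150//4),(270+30//4,400+200//4)):print((x,y),i[y-2:y+3,x-1:x+2].mean((0,1)))
t=cv2.imread("pics/t1.png");crop=t[195:245,268:300];cv2.imwrite("pics/t1d.png",cv2.resize(crop,None,fx=14,fy=12,interpolation=cv2.INTER_NEAREST))
```

```text
(420, 492) [30.06666667 56.93333333 87.13333333]
(305, 495) [32.13333333 59.4        93.73333333]
(305, 450) [109.06666667 102.          89.06666667]
(345, 437) [100.2        113.46666667 121.06666667]
(277, 450) [28.66666667 52.53333333 83.06666667]
```

View pics/t1d.png

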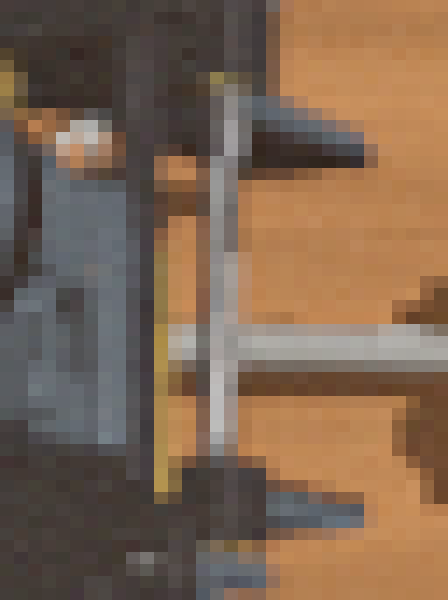

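Run:
```python
from h import *
p,R=pose(0,45,-1,back=.08); 
ctrl.move_l(np.array(ctrl.current_tool_pos())+[0,0,.06],vel=.15)
ctrl.goto(p,R); ctrl.command_gripper(0.0); ctrl.sleep(.1)
a=ctrl.read_camera("top");b=ctrl.read_camera("side");cv2.imwrite("pics/t6.png",a);cv2.imwrite("pics/s6.png",b)
P=np.array(ctrl.current_tool_pos());print(ctrl.current_t(),P,p,proj("top",P),proj("side",P),ctrl.current_grip_width())
print(np.round(np.array(ctrl.current_eef_rot())-R,3))
u,v=np.round(proj("top",P)).astype(int);crop(0,a,u-40,v-30,80,60,10,"pics/t6c.png");print(u-40,v-30)
u,v=np.round(proj("side",P)).astype(int);crop(0,b,u-40,v-30,80,60,10,"pics/s6c.png");print(u-40,v-30)
```

```text
12.5333 [ 0.48862714 -0.06688987  0.07614278] [ 0.48861828 -0.06687757  0.07613351] [278.35588419 220.90877576] [264.38934606 218.06947384] 0.006169964139378925
[[-0. -0.  0.]
 [-0. -0. -0.]
 [ 0.  0. -0.]]
238 191
224 188
```

View pics/t6c.png

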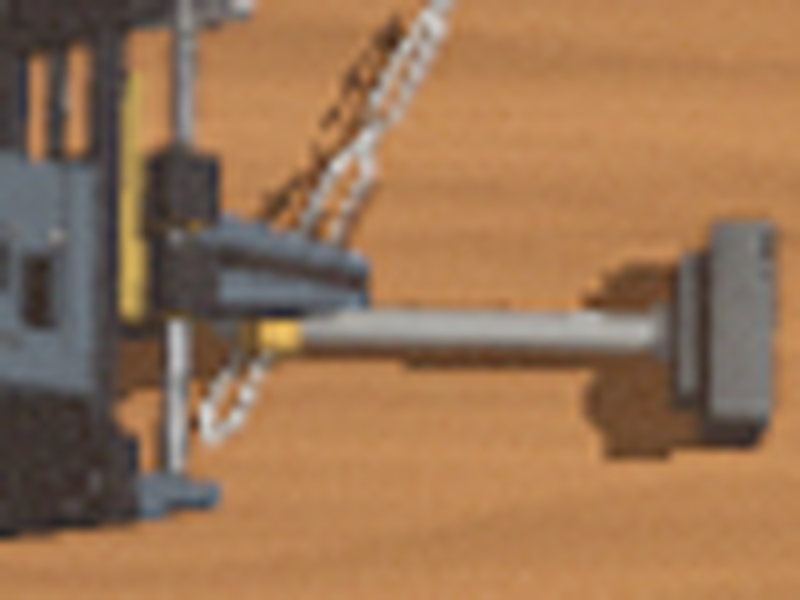

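View pics/s6c.png

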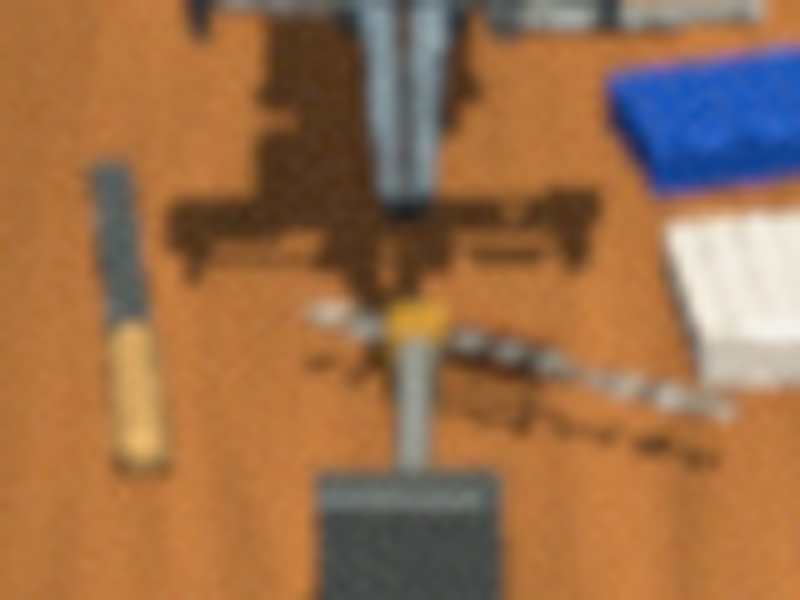

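Run:
```python
from h import *
def tri(a,b):
    o1,d1=ray("top",*a);o2,d2=ray("side",*b)
    s=np.linalg.lstsq(np.stack([d1,-d2],1),o2-o1,rcond=None)[0]
    A=o1+d1*s[0];B=o2+d2*s[1];return (A+B)/2,np.linalg.norm(A-B)
P=np.array([0.48862714,-0.06688987,0.07614278]);_,R=pose(0,45,-1)
m,g=tri((274.2,218.3),(264,208.3));print(m,g,m-P,R.T@(m-P))
p,R=pose(0,30,-1)
t=(np.array([293.7,207.5])+[293.5,238])/2; s=(np.array([278.8,230.2])+[250.9,231])/2
m,g=tri(t,s);print(m,g,m-p,R.T@(m-p))
# stand features: clamp seen at top(264.9,223.6?) & side
print(tri((264.5,223.2),(264.9,219.3)))
```

```text
[ 0.48954114 -0.05423784  0.11027134] 0.00270203156031943 [0.000914   0.01265203 0.03412856] [ 0.0007406  -0.03308688 -0.01517818]
[ 0.48781578 -0.1163355   0.05271729] 0.0021219297798714385 [-8.14861102e-05  3.17064620e-03  3.61717696e-02] [-0.00012491 -0.03291029 -0.01534125]
(array([ 0.48871972, -0.02087938,  0.04332174]), np.float64(0.0038957767362262233))
```

Run:
```python
from h import *
ctrl.command_gripper(1.0)
p,R=pose(0,30,-1,back=.07); ctrl.goto(p,R)
p,R=pose(0,30,-1,back=-.032); print(ctrl.move_l(p,vel=.07,contact_N=5))
print(ctrl.current_t(),np.array(ctrl.current_tool_pos())-p,ctrl.current_contact_force())
ctrl.command_gripper(0.0); print(ctrl.current_t(),ctrl.current_grip_width(),ctrl.current_contact_force(),ctrl.current_wrist_torque())
for phi in (0,90): print([ctrl.ik(*pose(phi,30,-1,h,back=-.032)) is not None for h in(HEEL,HEEL+[.025,.254,0])])
```

```text
False
15.9333 [0.00022535 0.00016378 0.00028257] [ 0.12377883 -0.31123845  0.30026566]
17.125 0.12269065483474223 [-0.26660021  0.57615361  1.62523588] [ 0.26359185  0.07775563 -0.1205734 ]
[True, True]
[True, True]
```

Run:
```python
from h import *
for phi in range(6,49,6):
    p,R=pose(phi,30,-1,back=-.032); ctrl.move_l(p,vel=.05,ori=R)
    f=np.array(ctrl.current_contact_force())
    print(phi,round(ctrl.current_t(),2),np.round(f,2),np.round(ctrl.current_wrist_torque(),2),round(ctrl.current_grip_width(),4))
    if np.linalg.norm(f)>25: break
b=ctrl.read_camera("side")
crop(0,b,220,160,100,110,5.4,"pics/s7.png")
```

```text
6 17.44 [-0.36 -0.24 -5.71] [ 0.58 -0.09  0.08] 0.1228
12 17.77 [ 1.18 -1.4  -3.96] [ 0.19 -0.08  0.13] 0.125
18 18.12 [ 1.64 -1.21 -3.3 ] [ 0.02 -0.11  0.12] 0.1257
24 18.45 [ 1.57 -1.04 -3.26] [-0.18 -0.26  0.08] 0.1272
30 18.77 [ 2.36  0.59 -1.81] [-0.13 -0.4   0.07] 0.1235
36 19.06 [1.97 0.84 3.18] [ 0.19 -0.59  0.08] 0.1238
42 19.32 [2.17 5.02 9.2 ] [ 1.01 -0.51 -0.03] 0.1257
48 19.58 [ 1.67  5.38 15.82] [ 1.81 -0.37  0.03] 0.1185
```

View pics/s7.png

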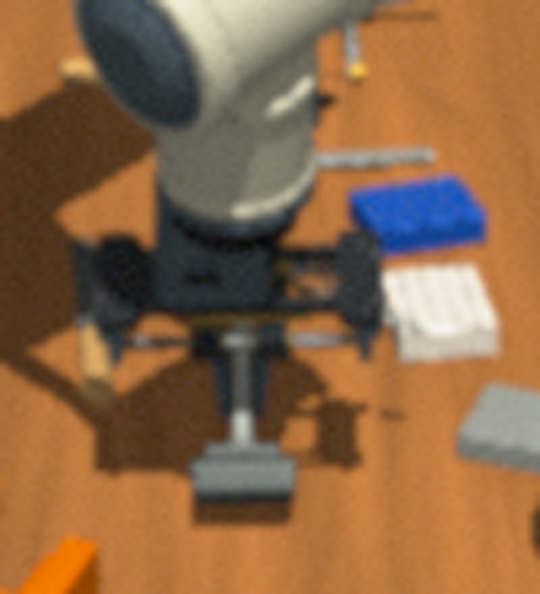

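Run:
```python
from h import *
dz=0
for i in range(5):
    f=np.array(ctrl.current_contact_force())
    print(48,dz,np.round(f,2),np.round(ctrl.current_wrist_torque(),2))
    if f[2]<4: break
    dz+=.0007
    p,R=pose(48,30,-1,back=-.032); ctrl.move_l(p+[0,0,dz],vel=.02,ori=R)
print(ctrl.current_t())
```

```text
48 0 [ 1.19  5.35 13.09] [ 1.41 -0.33  0.03]
48 0.0007 [-0.73  1.1  -2.19] [ 0.05  0.04 -0.06]
19.8833
```

Run:
```python
from h import *
dz=.0006
for phi in np.arange(51,85,3):
    dz+=.00004*3
    p,R=pose(phi,30,-1,back=-.032); ctrl.move_l(p+[0,0,dz],vel=.04,ori=R)
    f=np.array(ctrl.current_contact_force())
    print(phi,round(dz*1e3,2),np.round(f,1),np.round(ctrl.current_wrist_torque(),2),round(ctrl.current_grip_width(),3))
    dz+=np.clip((f[2]-3)*.00003,-.0004,.0005)
    if np.linalg.norm(f)>25: break
print(ctrl.current_t(),dz)
b=ctrl.read_camera("side")
crop(0,b,220,160,100,110,5.4,"pics/s8.png")
```

```text
51 0.72 [ 0.9  1.6 -3. ] [ 0.   -0.09 -0.  ] 0.127
54 0.66 [ 1.4  1.1 -7.1] [-0.65 -0.09  0.05] 0.12
57 0.48 [-0.2 -0.3 -5.2] [-0.73  0.01  0.  ] 0.124
60 0.35 [ 1.5  1.4 -5.7] [-0.74 -0.1   0.02] 0.121
63 0.21 [ 0.3 -0.6 -4.4] [-0.65 -0.09 -0.05] 0.125
66 0.11 [-0.4  0.7 -2.5] [-0.65 -0.03 -0.04] 0.123
69 0.06 [-0.1  0.3 -2.7] [-0.6   0.01  0.  ] 0.123
72 0.01 [-0.5 -0.4 -1. ] [-0.52  0.02 -0.04] 0.127
75 0.01 [-0.9 -0.4 -1.9] [-0.57  0.02  0.06] 0.124
78 -0.02 [-0.2 -0.5 -1.1] [-0.58  0.09  0.03] 0.126
81 -0.02 [-0.5  0.1 -0. ] [-0.56  0.05 -0.01] 0.123
84 0.0 [-0.2 -2.1  0.1] [-0.57  0.03 -0.05] 0.125
22.8833 -8.150365320749365e-05
```

View pics/s8.png

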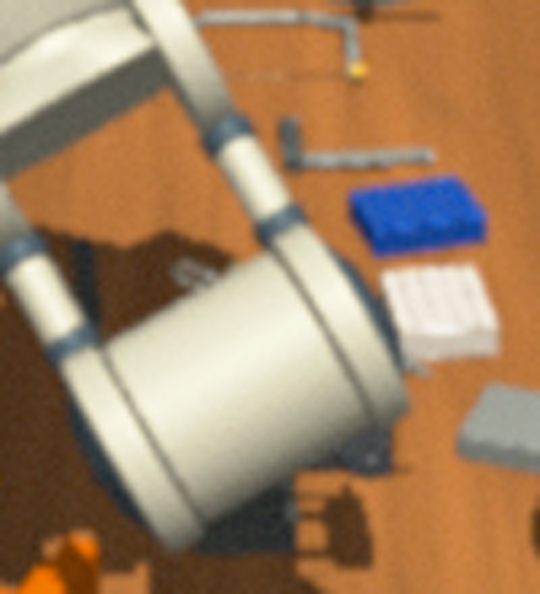

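Run:
```python
from h import *
dz=-.0001
for phi in np.arange(85.5,94,1):
    p,R=pose(phi,30,-1,back=-.032); ctrl.move_l(p+[0,0,dz],vel=.03,ori=R)
    f=np.array(ctrl.current_contact_force());T=np.array(ctrl.current_wrist_torque())
    print(phi,round(dz*1e3,2),np.round(f,1),np.round(T,2))
    if T[0]>-.1 or np.linalg.norm(f)>20: break
    dz+=np.clip((f[2]-2)*.00003,-.0003,.0004)
print(ctrl.current_t(),dz)
cv2.imwrite("pics/t9.png",ctrl.read_camera("top"));crop(0,ctrl.read_camera("side"),220,160,100,110,5.4,"pics/s9.png")
```

```text
85.5 -0.1 [-0.1 -1.  -0.1] [-0.59 -0.03 -0.01]
86.5 -0.16 [ 0.6 -2.   1.5] [-0.52 -0.1  -0.11]
87.5 -0.18 [ 0.9 -1.8  2.9] [-0.39 -0.14 -0.13]
88.5 -0.15 [ 2.  -2.1  2.8] [-0.24 -0.1  -0.18]
89.5 -0.13 [ 1.4 -2.8  4.6] [-0.24 -0.1  -0.24]
90.5 -0.05 [4.1 1.9 9.2] [ 0.68 -0.26 -0.45]
24.4333 -4.9812961851274996e-05
```

View pics/t9.png

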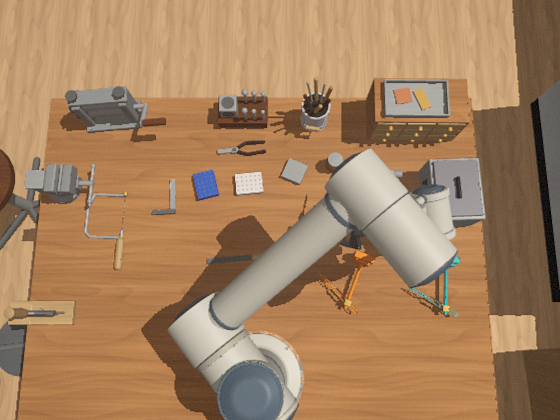

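View pics/s9.png

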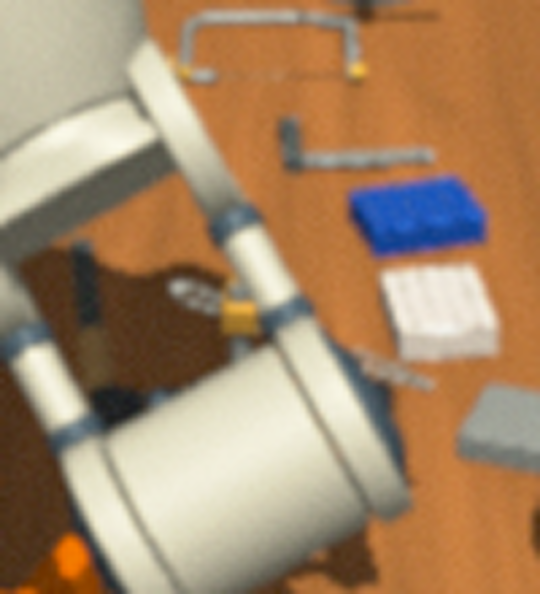

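Run:
```python
from h import *
a=cv2.imread("pics/t9.png");crop(0,a,280,175,60,50,12,"pics/t9c.png")
P=[.604,-.220,.109];print(proj("top",P),proj("side",P))
b=cv2.imread("pics/s9.png");cv2.imwrite("pics/s9c.png",cv2.resize(b[240:430,150:470],None,fx=2.4,fy=2.4))
```

```text
[326.19105881 183.67355305] [299.34988119 231.66039928]
```

View pics/t9c.png

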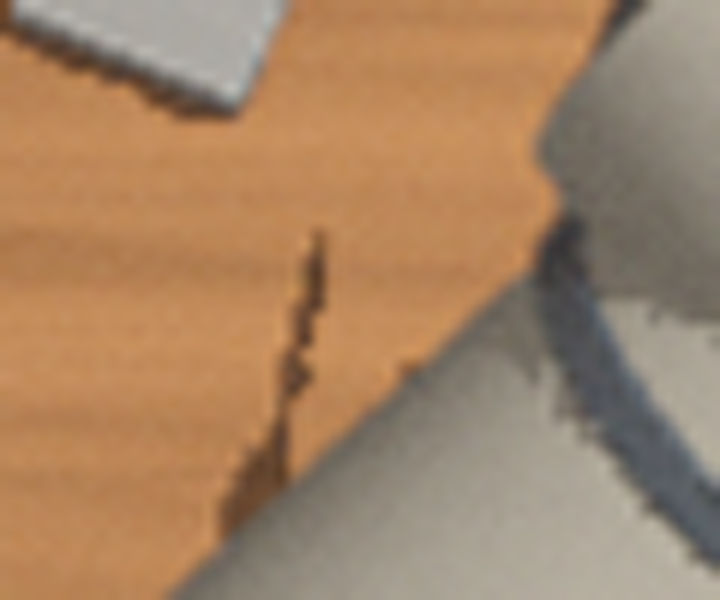

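View pics/s9c.png

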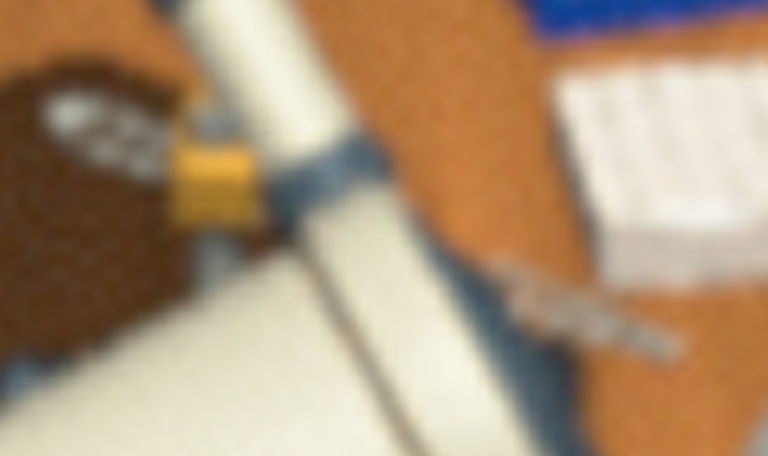

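Run:
```python
from h import *
dz=0.0001
D=np.array([.0255,.254,0])
phi=90.2
for s in np.r_[0,np.linspace(0.06,.9,14)]:
    p,R=pose(phi,30,-1,HEEL+s*D,back=-.032); ctrl.move_l(p+[0,0,dz],vel=.06,ori=R)
    f=np.array(ctrl.current_contact_force());T=np.array(ctrl.current_wrist_torque())
    print(round(s,2),round(dz*1e3,2),np.round(f,1),np.round(T,2))
    if np.linalg.norm(f)>28: break
    dz+=np.clip((f[2]-2.5)*.00003,-.0003,.0004)
print(ctrl.current_t(),dz)
a=ctrl.read_camera("top");b=ctrl.read_camera("side");cv2.imwrite("pics/t10.png",a);cv2.imwrite("pics/s10.png",b)
crop(0,a,210,160,90,75,8,"pics/t10c.png");crop(0,b,230,165,100,75,8,"pics/s10c.png")
```

```text
0.0 0.1 [3.  2.2 5.4] [ 0.28 -0.23 -0.45]
0.06 0.19 [1.8 4.9 5.5] [ 0.59 -0.16 -0.27]
0.12 0.28 [2.7 4.2 4.5] [ 0.47 -0.21 -0.21]
0.19 0.34 [1.7 3.8 3.2] [ 0.31 -0.17 -0.28]
0.25 0.36 [2.6 3.7 3.6] [ 0.23 -0.25 -0.32]
0.32 0.39 [2.1 4.3 2.8] [ 0.11 -0.16 -0.26]
0.38 0.4 [1.9 3.9 1.5] [ 0.04 -0.15 -0.26]
0.45 0.37 [0.6 4.7 1.7] [ 0.09 -0.15 -0.21]
0.51 0.34 [1.8 4.  2.6] [ 0.08 -0.16 -0.28]
0.58 0.35 [2.2 3.5 1.5] [ 0.12 -0.1  -0.28]
0.64 0.32 [2.7 4.1 2. ] [ 0.23 -0.16 -0.22]
0.71 0.3 [1.8 4.5 2.5] [ 0.24 -0.18 -0.31]
0.77 0.3 [2.2 3.6 2.9] [ 0.25 -0.12 -0.29]
0.84 0.31 [2.3 4.5 3.3] [ 0.25 -0.18 -0.31]
0.9 0.34 [1.7 4.2 2.4] [ 0.22 -0.19 -0.32]
30.7167 0.00033784445824959985
```

View pics/t10c.png

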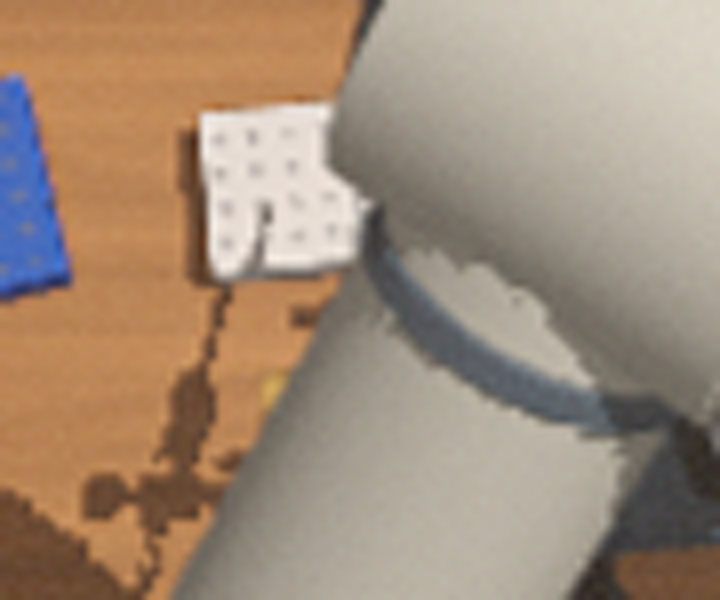

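View pics/s10c.png

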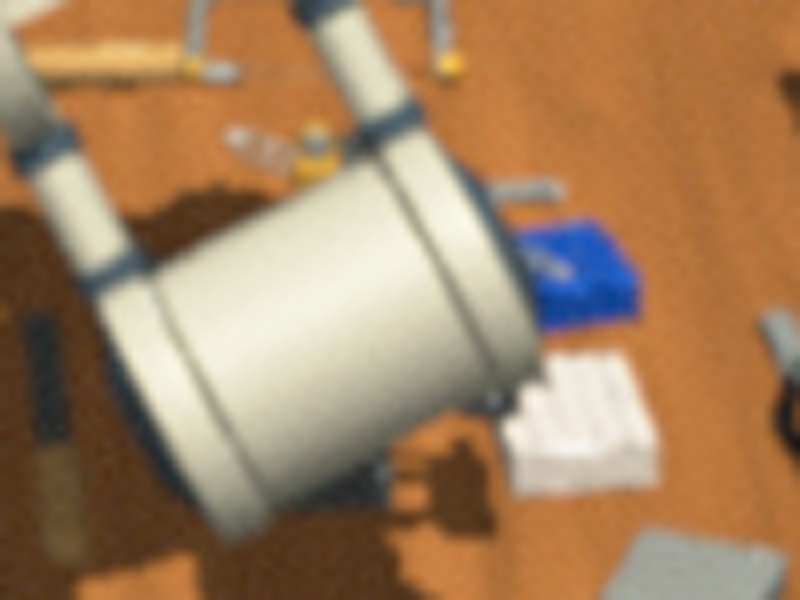

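Run:
```python
from h import *
p=np.array([.4867,-.218,0])+.9*np.array([.0255,.254,0]); P=p+[.117,-.0016,.109]
print(P,proj("side",P))
for dx in(-.005,0,.005):
  for dy in(-.01,0,.01): print(dx,dy,np.round(proj("side",P+[dx,dy,0]),1))
b=cv2.imread("pics/s10.png");crop(0,b,285,185,40,30,18,"pics/s10d.png")
```

```text
[0.62665 0.009   0.109  ] [300.53224746 199.27652649]
-0.005 -0.01 [299.4 200.6]
-0.005 0 [299.2 199.3]
-0.005 0.01 [299.  198.1]
0 -0.01 [300.7 200.5]
0 0 [300.5 199.3]
0 0.01 [300.3 198. ]
0.005 -0.01 [302.1 200.5]
0.005 0 [301.9 199.2]
0.005 0.01 [301.6 198. ]
```

View pics/s10d.png

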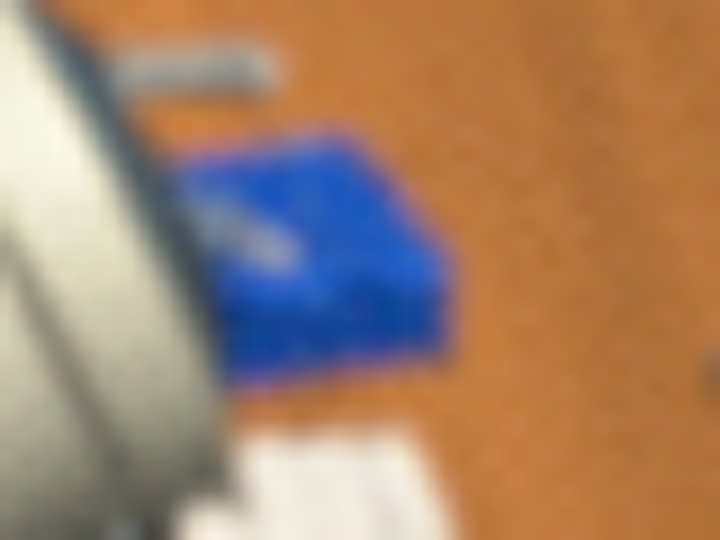

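Run:
```python
from h import *
D=np.array([.0255,.254,0]);E=np.array([-.001,-.001,0])
dz=.00034;phi=90.2
for s in(.95,1.0):
    p,R=pose(phi,30,-1,HEEL+s*D+E,back=-.032); ctrl.move_l(p+[0,0,dz],vel=.05,ori=R)
    print(s,np.round(ctrl.current_contact_force(),1),np.round(ctrl.current_wrist_torque(),2))
ctrl.sleep(.2)
print(np.round(ctrl.current_contact_force(),1),np.round(ctrl.current_wrist_torque(),2),ctrl.current_t())
ctrl.command_gripper(0.7)
print(ctrl.current_t(),np.round(ctrl.current_contact_force(),1))
p2,R=pose(phi,30,-1,HEEL+D,back=.09); ctrl.move_l(p2,vel=.12)
ctrl.move_l(p2+np.array([-.03,-.12,.1]),vel=.25)
print(ctrl.current_t())
a=ctrl.read_camera("top");b=ctrl.read_camera("side");cv2.imwrite("pics/t11.png",a);cv2.imwrite("pics/s11.png",b)
crop(0,a,210,150,100,85,7,"pics/t11c.png");crop(0,b,230,155,100,85,7,"pics/s11c.png")
```

```text
0.95 [1.4 3.9 2.9] [ 0.06 -0.1  -0.33]
1.0 [2.5 3.1 1.4] [ 0.01 -0.19 -0.38]
[2.6 4.2 2.7] [ 0.27 -0.17 -0.29] 31.8083
32.725 [ 0.1  0.9 -0.4]
34.6667
```

View pics/t11c.png

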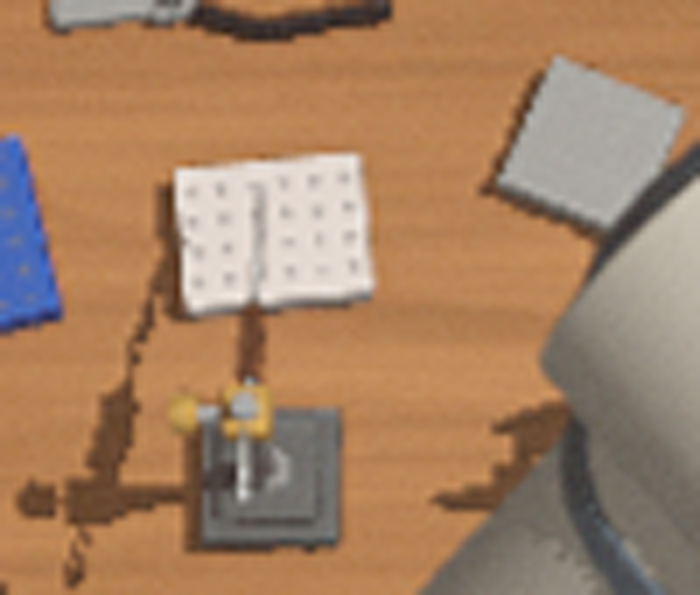

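View pics/s11c.png

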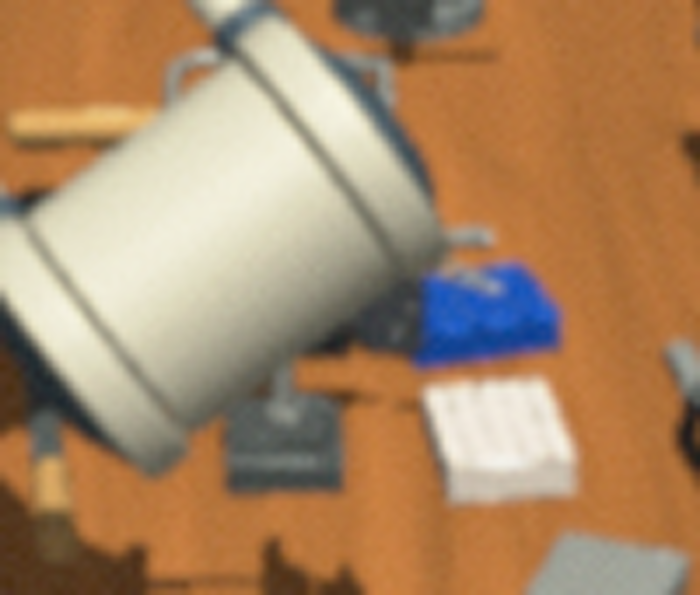

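Run:
```python
from h import *
T=(210+258.5/7-.43,150+185/7-.43); print(T,onz("top",*T,.109))
S=(230+497/7-.43,155+290/7-.43); print(S,onz("side",*S,.109))
print(proj("top",[.629,.035,.109]),proj("side",[.629,.035,.109]))
# block again
a=cv2.imread("pics/t11.png");hsv=cv2.cvtColor(a,cv2.COLOR_BGR2HSV);g=cv2.cvtColor(a,cv2.COLOR_BGR2GRAY)
for im in("top0","t11"):
    g=cv2.cvtColor(cv2.imread(f"pics/{im}.png"),cv2.COLOR_BGR2GRAY); print(g[168:198,256],g[188,230:268])
# foot
print("foot", [onz("top",210+u/7-.43,150+v/7-.43,.022) for u,v in((203,410),(340,408),(340,545),(203,548))])
b=cv2.imread("pics/s11.png");crop(0,b,285,185,40,30,18,"pics/s11d.png");crop(0,a,230,165,40,35,18,"pics/t11d.png")
```

```text
(246.49857142857144, 175.9985714285714) [0.62921644 0.03566051 0.109     ]
(300.57, 195.99857142857144) [0.62893829 0.03530023 0.109     ]
[246.70284327 176.06379845] [300.59258916 196.03491089]
[147 148 141 136 214 224 221 219 220 221 222 216 213 219 222 214 211 220
 223 223 203 215 224 231 168  95 123 138 139 139] [146 148 150 110  79  68 219 228 222 221 222 221 223 223 221 222 222 212
 218 223 212 188 212 222 221 203 203 218 222 220 186 215 205 159 143 145
 144 146]
[144 146 139 133 213 222 218 215 219 218 219 213 212 218 221 214 211 216
 219 220 203 213 221 229 169  93 121 137 138 140] [146 147 107  80  75  73 217 225 219 220 218 219 221 220 221 201 200 177
 210 223 209 184 211 219 220 201 203 216 220 218 186 212 205 158 138 143
 145 146]
foot [array([0.54146736, 0.06707139, 0.022     ]), array([0.54251964, 0.00150741, 0.022     ]), array([0.47616595, 0.00073555, 0.022     ]), array([0.47463769, 0.0657443 , 0.022     ])]
```

View pics/t11d.png

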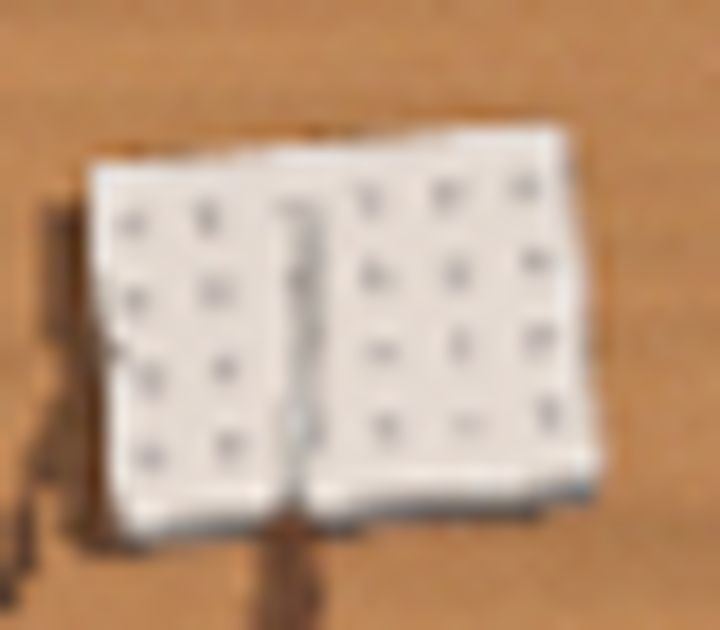

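View pics/s11d.png

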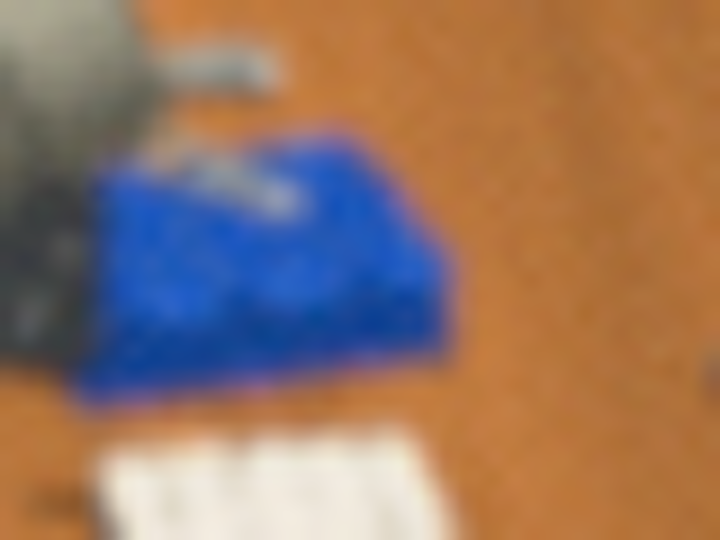

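Run:
```python
from h import *
print(np.round(ctrl.current_contact_force(),1),ctrl.current_t()); print(ctrl.sign_off())
```

```text
[ 0.6  0.5 -0.6] 34.7667
the job is handed in; nothing more can be done
None
```

The third hand is standing on its foot with its tweezers' tip over the middle of the white block. It is released, and the job was handed in at 34.8 s.

**How it went**
- **Missed first grasp:** The fingers shut on nothing. Two-view triangulation showed the fingertips end about 33 mm short of the reported TCP. I reached deeper by that much, and the second grasp held (opening 11 mm on the 12 mm post).
- **Tipping:** I turned the stand up about its heel, watching the wrist force and easing it down until the foot sat flat at about 90°. At 48° it was pressing on the bench with about 16 N, so I raised the path by 0.7 mm. From about 54° to 60° the gripper carried roughly the whole 6 N weight. The foot's edge may have been lifted a fraction of a millimetre there; I could not see it directly.
- **Slide:** I slid it about 0.25 m with 1 to 6 N of downward force, released it and backed off.

**Last checks**
- **Tip:** It is at (0.629, 0.036) in the top view and (0.629, 0.035) in the side view, against the block's centre at (0.629, 0.035).
- **Foot:** It measures about 66 mm square at 22 mm height, so it is flat. It is about 45 mm clear of the block.
- **Block:** It shows the same pixels as in the first picture, so it has not moved.
- **Other things:** Those visible in the last pictures look in place, but I compared them only by eye, and the arm hid some of them.
- **Robot:** The tool force was about 1 N or less, so the robot was touching nothing.

One disagreement: before tipping, the two views placed the foot's underside about 7 mm apart. I used the top view's value, which the later measurements bore out.

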